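# Clamp a pack of brass blanks in the swing-leaf jig

### The job

Stack all the loose brass blanks in the dowel nest of the jig, swing the leaf shut over them and secure it with the turnbutton. Then loosen the lock ring on the leaf fully, turn the adjuster above it clockwise until the sprung foot bears on the pack and is pushed about 3 mm (half its travel) up into the quill, and retighten the lock ring to its stop so that the setting stays. Do it in this order, and leave the tally counter and the parts pot where they are.

Things in the scene. Friction and masses are not known exactly. Their poses are not given: they have to be found in the camera images.
- blank_0: brass blank, a flat rectangular plate 90 x 50 x 6 mm, 0.21 kg (0.7 to 1.3 times that); origin at the centre of its underside, x along the 90 mm, y along the 50 mm, z up. It lies flat on the worktop (2 to 4 of the four blanks are present); pinch it across the 50 mm
- blank_1: brass blank, a flat rectangular plate 90 x 50 x 6 mm, 0.21 kg (0.7 to 1.3 times that); origin at the centre of its underside, x along the 90 mm, y along the 50 mm, z up. It lies flat on the worktop (2 to 4 of the four blanks are present); pinch it across the 50 mm
- blank_2: brass blank, a flat rectangular plate 90 x 50 x 6 mm, 0.21 kg (0.7 to 1.3 times that); origin at the centre of its underside, x along the 90 mm, y along the 50 mm, z up. It lies flat on the worktop (2 to 4 of the four blanks are present); pinch it across the 50 mm
- blank_3: brass blank, a flat rectangular plate 90 x 50 x 6 mm, 0.21 kg (0.7 to 1.3 times that); origin at the centre of its underside, x along the 90 mm, y along the 50 mm, z up. It lies flat on the worktop (2 to 4 of the four blanks are present); pinch it across the 50 mm
- jig: grey base plate of the jig, 246 x 112 x 12 mm, fixed; its frame: origin on the worktop below the nest centre, x along the plate towards the leaf pivot, y towards the side to which the leaf opens, z up. Plate reaches x from -141 to 105 mm, y from -50 to 62 mm
- nest (a point): nest centre where the first blank lies, z = 20 mm (on 2 cross rails, 8 mm above the plate); axes as the jig's. Blanks lie with their 90 mm along x, stacked flat. Eight dowels, 9 mm thick, tops z = 52 mm (tapered over 8 mm) at x, y = (+-32, +-32.5), (+-53.5, +-14) mm leave 4 mm play at each end, 3 mm at each side. Between the side dowels it is open for fingers down to the plate (z = 12)
- leaf (a joint): swing leaf, a dark steel arm 26 mm wide and 12 mm thick (underside at z = 60 mm, top at 72 mm) that swings level about an upright pivot; 0 = shut over the nest (pointing to jig -x, against its end stop), grows as it opens towards jig +y (clockwise from above), up to 1.9 rad; it starts open by 1.3 to 1.7 rad. Stiff: about 0.12 N m of friction, stays where it is left
- leaf_hinge (a point): on the pivot axis of the leaf at its underside (85 mm from the nest centre along jig +x); x axis points from the leaf's tip to the pivot
- leaf_handle (a point): middle of the upright round black handle on the leaf, 16 mm thick, from z = 75 to 103 mm, 151 mm from the pivot; the leaf's tip is 185 mm from the pivot. The knurled ring (below) stands 66 mm from it towards the pivot
- turnbutton (a joint): turnbutton on a post beside the leaf's tip; 0 = open (start: 0 to 0.15), 1.571 = secured: its bar lies square behind the leaf's corner with a lip over the leaf. Grows counter-clockwise from above; friction 0.06 N m. Turned before the leaf is quite shut it blocks the leaf
- turnbutton_grip (a point): centre of the turnbutton's upright finger fin, on its axis: fin 36 mm long (along this point's x axis, which turns with it), 10 mm thick (y), from z = 77 to 101 mm; axis at jig x = -118, y = 46 mm
- lock_ring (a joint): lock ring, knurled steel, 55 mm diameter, 14 mm high, on the leaf over the nest centre when shut; 0 = tight (start), turns counter-clockwise from above to 1.4 rad = fully loose; friction about 0.15 N m. It stays at its height. Below about 0.35 rad it clamps the hub of the adjuster, which then cannot be turned
- ring_grip (a point): centre of the lock ring, at half its height (z = 87 mm; ring from z = 80 to 94 mm, 8 mm clear above the leaf); turns with the ring
- adjuster (a joint): adjuster: black knurled wheel, 40 mm diameter, 18 mm high, coaxial above the ring and 4 mm clear of it. Clockwise from above the value grows (0 to 7 rad; start 0 to 0.3) and the foot under the leaf goes down 3 mm per rad; the wheel keeps its height. At 0 the foot's face is at z = 47.5 mm, 27.5 mm above the nest floor (each blank is 6 mm). Friction 0.05 N m; stays as left
- adjuster_grip (a point): centre of the adjuster wheel at half its height (z = 107 mm; wheel from z = 98 to 116 mm); turns with it
- foot (a joint): how far the sprung foot is pushed up into the quill: 0 = hanging free, 0.006 m = bottomed; spring 2 N per mm with 2 N preload. Round rubber-faced foot of 30 mm diameter under the leaf. About 0.003 is wanted
- tally_counter: bystander: hand tally counter, 43 x 52 x 20 mm, lying flat; origin at the centre of its underside
- parts_pot: bystander: round screw-top pot, 42 mm diameter, 20 mm high; origin at the centre of its underside

How it is judged:
By the outcome, as a careful person would: the job done as asked, in the order asked, and still so for the second after the job is handed in, with the robot touching nothing.
Of blank_0, blank_1, blank_2, blank_3 only 2 to 4 are there at a start; the rules pass over those that are not, and their reading is None.
At some moment in a run one of blank_0, blank_1, blank_2, blank_3 may be knocked a few centimetres aside while the robot is not near it.
Once in a run the grip may slacken for a moment while it holds something.
It also fails if it takes over 192 s, if anything falls off the work surface, if the arm or the gripper's body presses on something with over 40 N, if the wrist force passes 120 N, or if a joint passes its speed limit or range.

### The arm

A 7-joint arm with a two-finger parallel gripper is mounted at the origin on a cart in front of the work surface, level with it; the furniture and walls round the work are solid. World frame = base frame: x ahead of the robot, y to its left, z up, the work surface at z = 0. Lengths are in m, angles in rad, forces in N, time in s.
With the tool pointing down it reaches from about 0.4 to 0.9 m from the base axis. Payload 5.5 kg.
Tool frame: the origin (TCP) lies midway between the tips of the shut fingers; the grasp point (between the pads) lies 19 mm behind it (manip.grip_depth is the distance from the TCP to the grasp point, in m); z points along the fingers, y is the line along which they close (so a half turn about z gives the same grasp; the last joint's range is limited). The gripper opens to 92 mm and grips with 3 to 60 N. Pads are 19 mm wide; open, the fingers measure 130 mm over their backs; the gripper's body (75 mm by 190 mm) begins 47 mm behind the grasp point.
Start: joints at [-1.041, 0.501, -0.427, 1.55, 0.221, 1.138, -0.21], TCP at [0.171, 0.627, 0.227] pointing down, gripper open.
Joint ranges: [-2.88, 2.88], [-0.31, 2.03], [-1.54, 1.56], [0.2, 2.42], [-1.41, 4.55], [0.19, 2.02], [-2.57, 2.57]. Speed limits (rad/s): [2.57, 2.57, 3.14, 3.14, 3.14, 3.14, 3.14].

### API

Orientations are given as a unit quaternion [x, y, z, w].
In Python, from bench import manip, effector, viewer gives the robot as it stands. Calls block until the motion is done:
- manip.move_pose(position, orientation): joint-space move of the TCP to a pose.
- manip.servo_line(position, ori=None, vel=0.15): straight line of the TCP; ori=None keeps the orientation; vel is the mean speed in m/s.
- manip.movej(angles): joint-space move.
- effector.open_jaws() and effector.close(f_grip=None): open the fingers fully, or close them until they stop; f_grip is the grip in N (None keeps the last).
- manip.sleep(seconds).
- manip.solve_ik(position, orientation): joint angles nearest the present ones, or None.
- viewer.get_image(name): name is "side" or "top" or "wrist"; returns the picture (420x560x3 uint8, red, green, blue); there is no depth.
- viewer.get_calibration(name): a dict with "vfov" (degrees; the focal length in pixels is half the picture's height over the tangent of half this angle, whatever the lens; pixels are square), "cx", "cy" (the principal point, pixels), "eye" and "attitude" of the camera in the world. Camera axes: x right, y down, z forward; pixel columns grow to the right and rows downward; lengths in m; the calibration is good to about 2 mm. A picture is of the moment at which its call begins: read the wrist's pose just before it. get_calibration takes no time and is no camera call; for the wrist camera it gives the pose at the moment of the call.
A pose or a line that the arm cannot do raises manip.PlanningError and nothing moves.
- manip.hand_in(): hands the job in; it is judged then, once.
Readings, each from a call of its own:
- manip.current_clock(): time.
- manip.current_q(): joint angles.
- manip.current_joint_velocities(): joint speeds.
- manip.current_tau(): joint torques, N m.
- manip.current_tool_pos(): TCP position.
- manip.current_tcp_rot(): TCP orientation.
- manip.current_force(): force on the tool from outside, world axes, zero at the start.
- manip.current_wrist_torque(): the same for the moment, N m.
- manip.current_finger_gap(): finger opening in m.
- manip.current_gripper_force(): force on a finger pad.
Only numpy, scipy, OpenCV 4.12 (cv2) and the standard library are available. Lean on these libraries where they do the work, as an engineer would, in place of code of your own. Each camera call takes 0.05 s, during which the arm holds its last target. There are 200 camera calls.

## Working session

There is one attempt and no reset: what is moved stays moved. The work goes in short steps, each a Python script; the robot and the scene stay as the last script left them, time stands still between calls to the robot, and variables do not carry over. Pictures are saved under pics/ and viewed, at most 14 in all, crops included, and the job is handed in when it is done.

```bash
ls; mkdir -p pics; python3 - <<'E'
from bench import manip, effector, viewer
import cv2
for n in ("top","side","wrist"):
    c=viewer.get_calibration(n); print(n,c)
    im=viewer.get_image(n); cv2.imwrite(f"pics/{n}0.png",im[:,:,::-1])
print(manip.current_clock(),manip.current_tool_pos(),manip.current_tcp_rot(),manip.current_finger_gap())
E
```

```text
pics
top {'vfov': 46.686538315282995, 'cx': 284.01953804969094, 'cy': 201.91100902279447, 'eye': array([ 0.3460826 , -0.1992914 ,  1.08155135]), 'attitude': array([ 0.71252733, -0.69339319,  0.07627036, -0.07545536])}
side {'vfov': 43.07591108026989, 'cx': 274.5265271986675, 'cy': 206.3852041430947, 'eye': array([0.03345368, 0.07270795, 1.03879787]), 'attitude': array([-0.49465652,  0.82244426, -0.23821313,  0.14884513])}
wrist {'vfov': 59.97759714946585, 'cx': 273.4562370661808, 'cy': 210.78558806976974, 'eye': array([0.09697339, 0.64642851, 0.38277676]), 'attitude': array([0.78650577, 0.60053095, 0.08644734, 0.11531744])}
0.15 [0.17125483 0.62647291 0.22587413] [ 1.32979871e-01  9.91118438e-01 -7.58445265e-04 -1.45212983e-04] 0.09156925706006738
```

View pics/top0.png

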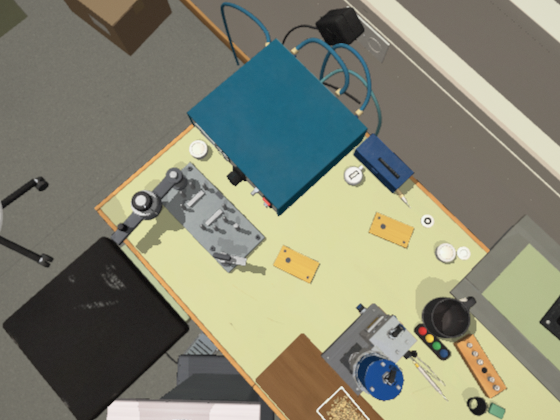

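View pics/side0.png

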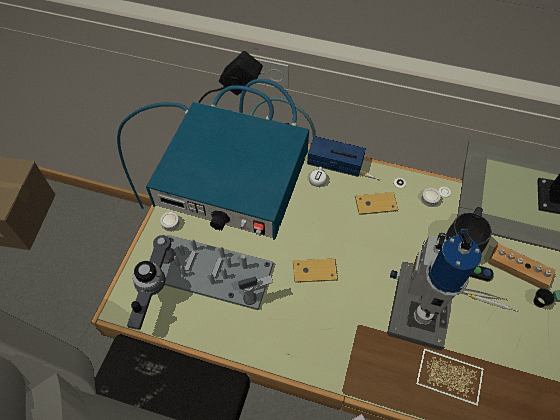

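```bash
cat > h.py <<'E'
from bench import manip, effector, viewer
import numpy as np, cv2
from scipy.spatial.transform import Rotation as R
def grab(n):
    c=viewer.get_calibration(n); im=viewer.get_image(n); return im,c
def cam(c):
    f=210/np.tan(np.radians(c['vfov'])/2); return f,R.from_quat(c['attitude']).as_matrix()
def ray(c,uv,z):
    f,M=cam(c); uv=np.atleast_2d(np.array(uv,float))
    d=np.c_[(uv[:,0]-c['cx'])/f,(uv[:,1]-c['cy'])/f,np.ones(len(uv))]@M.T
    e=np.array(c['eye']); return e+d*((z-e[2])/d[:,2])[:,None]
def proj(c,p):
    f,M=cam(c); q=(np.atleast_2d(p)-c['eye'])@M
    return np.c_[f*q[:,0]/q[:,2]+c['cx'],f*q[:,1]/q[:,2]+c['cy']]
def down(yaw):  # tool z down; tool y (closing line) at angle yaw in the world
    y=np.array([np.cos(yaw),np.sin(yaw),0]); z=np.array([0,0,-1.]); x=np.cross(y,z)
    return R.from_matrix(np.c_[x,y,z]).as_quat()
def blanks(im,c,z=0.006,amin=300):
    hsv=cv2.cvtColor(im,cv2.COLOR_RGB2HSV)
    m=cv2.inRange(hsv,(12,130,120),(24,255,255)); m=cv2.morphologyEx(m,cv2.MORPH_CLOSE,np.ones((7,7)))
    out=[]
    for k in cv2.findContours(m,cv2.RETR_EXTERNAL,cv2.CHAIN_APPROX_NONE)[0]:
        if cv2.contourArea(k)<amin: continue
        w=ray(c,k[:,0,:],z)[:,:2]*1000
        r=cv2.minAreaRect(w.astype(np.float32))
        b=cv2.boxPoints(r); e=b[1]-b[0]; g=b[2]-b[1]
        if np.linalg.norm(g)>np.linalg.norm(e): e,g=g,e
        out.append((np.round(np.array(r[0])/1000,4),round(float(np.arctan2(e[1],e[0])),3),round(float(np.linalg.norm(e))),round(float(np.linalg.norm(g)))))
    return out
E
python3 - <<'E'
from h import *
for n in("top","side"):
    c=viewer.get_calibration(n); im=cv2.imread(f"pics/{n}0.png")[:,:,::-1].copy()
    print(n,blanks(im,c))
    print(proj(c,[[0,0,0],manip.current_tool_pos()]))
c=viewer.get_calibration("top")
print("plate corners?",ray(c,[[190,163],[265,238],[232,272],[160,205]],.012))
print("hinge,ring,handle",ray(c,[[175,176]],.075),ray(c,[[145,203]],.116),ray(c,[[118,236]],.09))
print("button",ray(c,[[235,260]],.1))
a=cv2.imread("pics/top0.png")[140:290,90:290]; b=cv2.imread("pics/side0.png")[220:340,110:300]
cv2.imwrite("pics/crop1.png",np.vstack([cv2.resize(a,(600,450),interpolation=cv2.INTER_CUBIC)]))
cv2.imwrite("pics/crop2.png",cv2.resize(b,(760,480),interpolation=cv2.INTER_CUBIC))
E
```

```text
top [(array([ 0.2391, -0.6207]), 0.541, 126, 43), (array([ 0.4424, -0.2275]), 1.137, 88, 48), (array([ 0.3041, -0.1267]), 0.786, 652, 154), (array([ 0.5236, -0.4378]), 1.195, 89, 49), (array([0.6406, 0.1108]), -0.703, 295, 68)]
[[ 178.66623991  480.70385141]
 [-222.94040505  403.17149444]]
side [(array([ 0.4405, -0.2279]), 1.137, 89, 49), (array([ 0.2424, -0.6287]), 0.54, 125, 42), (array([0.3767, 0.0158]), 0.374, 721, 270), (array([ 0.5219, -0.4393]), 1.191, 89, 49)]
[[ 328.81452181  543.86033971]
 [-198.10080071  686.93024711]]
plate corners? [[ 0.66476504  0.0200994   0.012     ]
 [ 0.49672314 -0.15747143  0.012     ]
 [ 0.42013326 -0.08818212  0.012     ]
 [ 0.56483369  0.08067651  0.012     ]]
hinge,ring,handle [[0.6161556  0.03727142 0.075     ]] [[0.54686072 0.08416042 0.116     ]] [[0.48162042 0.14102734 0.09      ]]
button [[ 0.43813284 -0.10216629  0.1       ]]
```

View pics/crop1.png

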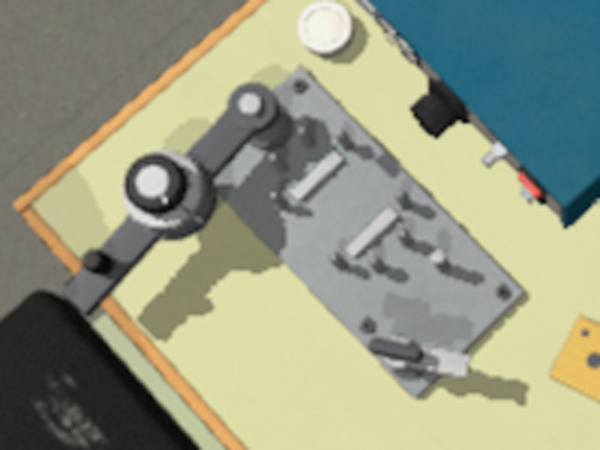

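```bash
python3 - <<'E'
from h import *
cs=viewer.get_calibration("side"); ct=viewer.get_calibration("top")
th=.8132; Rj=np.array([[np.cos(th),-np.sin(th)],[np.sin(th),np.cos(th)]]); o=np.array([.5563,-.0219])
J=lambda p:((p[:,:2]-o)@Rj*1000).round()
print("box foot jig (side z0)",J(ray(cs,[[270,237],[150,203]],0)))
P=ray(cs,[[275,205],[150,190]],0); print("px fin",J(ray(ct,[[222.3,256.3]],.1)),J(ray(ct,[[122.3,227.3]],.1)))
# box top-front corner from two views (midpoint of closest approach via z scan)
for z in np.arange(.04,.2,.02): print(round(z,2),J(ray(ct,[[278,211]],z)),J(ray(cs,[[276,208]],z)))
c=viewer.get_calibration("wrist"); T=R.from_quat(manip.current_tcp_rot()).as_matrix()
print("cam axis in tool",T.T@cam(c)[1],"eye",T.T@(c['eye']-manip.current_tool_pos()))
for k in (0,1):
    q=manip.solve_ik([.5563,-.0219,.25],down(th+np.pi/2+k*np.pi)); print(k,q)
E
```

```text
box foot jig (side z0) [[-115. -112.]
 [ 180. -125.]]
px fin [[-116.   44.]] [[ 71. 147.]]
0.04 [[-121. -109.]] [[-114. -165.]]
0.06 [[-124. -107.]] [[-118. -153.]]
0.08 [[-127. -104.]] [[-121. -141.]]
0.1 [[-130. -101.]] [[-125. -129.]]
0.12 [[-132.  -99.]] [[-128. -116.]]
0.14 [[-135.  -96.]] [[-132. -104.]]
0.16 [[-138.  -93.]] [[-135.  -92.]]
0.18 [[-141.  -91.]] [[-139.  -80.]]
cam axis in tool [[-1.92276650e-04 -9.58436839e-01 -2.85304731e-01]
 [ 9.99999718e-01  2.26564662e-05 -7.50045002e-04]
 [ 7.25334757e-04 -2.85304795e-01  9.58436564e-01]] eye [ 0.07694027 -0.00051694 -0.15702816]
0 [ 0.06030359  0.2813293  -0.08353273  1.77281679  0.02614975  1.08851733
  2.35190631]
1 [-0.20601634  0.28199638  0.23850181  1.78207389 -0.07436222  1.08624641
 -0.69950909]
```

```bash
cat >> h.py <<'E'
th=.8132; Rj=np.array([[np.cos(th),-np.sin(th)],[np.sin(th),np.cos(th)]]); o=np.array([.5563,-.0219])
def J(p): return ((np.atleast_2d(p)[:,:2]-o)@Rj*1000).round(1)
def W(x,y): return o+Rj@np.array([x,y])/1000
def tri(c1,p1,c2,p2):
    a=np.array(c1['eye']);b=np.array(c2['eye']);u=(ray(c1,p1,0)-a)[0];v=(ray(c2,p2,0)-b)[0]
    s=np.linalg.lstsq(np.c_[u,-v],b-a,rcond=None)[0]; p,q=a+s[0]*u,b+s[1]*v
    m=(p+q)/2; return J(m)[0],round(m[2]*1000),round(np.linalg.norm(p-q)*1000,1)
E
python3 - <<'E'
from h import *
cs=viewer.get_calibration("side"); ct=viewer.get_calibration("top")
for n,a,b in(("cornerR",(278,211),(275,207)),("cornerL",(190,118),(149,187)),("knob",(236,178),(219,221))): print(n,tri(ct,a,cs,b))
manip.move_pose(list(W(-20,0))+[.25],down(th-np.pi/2))
im,c=grab("wrist"); cv2.imwrite("pics/w1.png",im[:,:,::-1]); np.save("w1.npy",c,allow_pickle=True)
print(manip.current_clock())
E
```

```text
cornerR (array([-135.7,  -93. ]), 161, np.float64(5.5))
cornerL (array([ 154.1, -112.6]), 92, np.float64(5.2))
knob (array([ -4.6, -95.3]), 48, np.float64(0.4))
2.8833
```

View pics/w1.png

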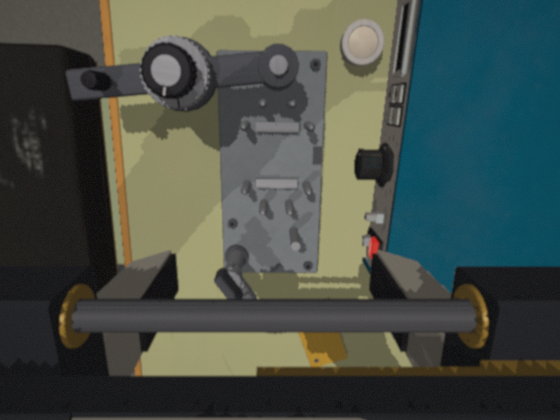

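```bash
python3 - <<'E'
from h import *
c=np.load("w1.npy",allow_pickle=True).item()
print("corners exp (105,-50),(105,62),(-141,-50)",J(ray(c,[[326,52],[219,52],[318,272]],.012)))
print("rails",J(ray(c,[[277,127],[277,184]],.02)),"hinge",J(ray(c,[[278,65]],.075)),"adj",J(ray(c,[[167,70]],.116)),"handle",J(ray(c,[[92,79]],.103)))
im=cv2.imread("pics/w1.png")
cv2.imwrite("pics/w1c.png",cv2.resize(im[20:300,200:360],(457,800),interpolation=cv2.INTER_CUBIC)[:600])
E
```

```text
corners exp (105,-50),(105,62),(-141,-50) [[ 106.3  -52. ]
 [ 106.1   55.2]
 [-135.8  -53. ]]
rails [[ 33.3  -3.2]
 [-27.1  -3.5]] hinge [[88.3 -3.2]] adj [[80.8 80.2]] handle [[ 75.1 143.3]]
```

View pics/w1c.png

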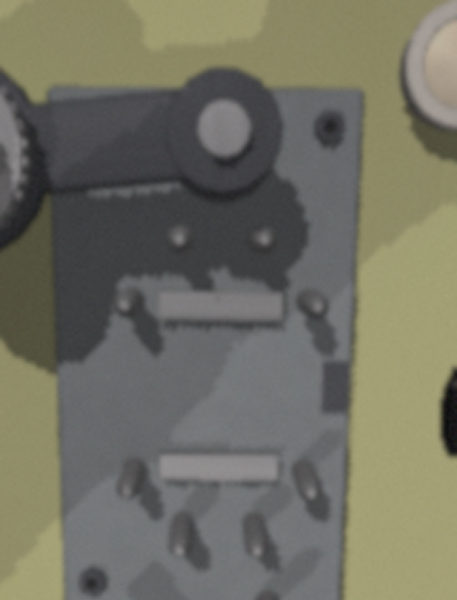

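```bash
python3 - <<'E'
from h import *
c=np.load("w1.npy",allow_pickle=True).item()
print("eye",J(c['eye']),c['eye'][2])
for x,y in[(53.5,14),(53.5,-14),(32,32.5),(32,-32.5),(-32,32.5),(-32,-32.5),(-53.5,14),(-53.5,-14)]:
    p=proj(c,[[*W(x,y),.052],[*W(x,y),.012]]); print(x,y,((p-[200,20])*2.857).round())
print("upper dowel tops",J(ray(c,np.array([[181,236],[264,238],[128,300],[312,303]])/2.857+[200,20],.052)))
E
```

```text
eye [[57.8  0.6]] 0.406852589706051
53.5 14 [[169. 249.]
 [173. 248.]]
53.5 -14 [[254. 249.]
 [250. 248.]]
32 32.5 [[114. 316.]
 [124. 308.]]
32 -32.5 [[309. 316.]
 [299. 308.]]
-32 32.5 [[119. 502.]
 [127. 476.]]
-32 -32.5 [[303. 502.]
 [294. 477.]]
-53.5 14 [[172. 560.]
 [175. 530.]]
-53.5 -14 [[250. 560.]
 [246. 530.]]
upper dowel tops [[ 57.6  10. ]
 [ 57.  -17.2]
 [ 37.1  27.8]
 [ 36.3 -33.5]]
```

```bash
cat >> h.py <<'E'
def rails(im,c):
    h=cv2.cvtColor(im,cv2.COLOR_RGB2HSV); 
    for t in (140,125,110):
        m=cv2.inRange(h,(0,0,t),(180,40,255)); r=[]
        for k in cv2.findContours(m,cv2.RETR_EXTERNAL,cv2.CHAIN_APPROX_NONE)[0]:
            b=cv2.minAreaRect(k); s=sorted(b[1])
            if 25<s[1]<70 and 3<s[0] and 3<s[1]/s[0]<8: r.append((np.round(b[0],1),np.round(s,1),J(ray(c,[b[0]],.02))[0]))
        print(t,r)
E
python3 - <<'E'
from h import *
c=np.load("w1.npy",allow_pickle=True).item(); rails(cv2.imread("pics/w1.png")[:,:,::-1].copy(),c)
manip.move_pose(list(W(20,0))+[.25],down(th+np.pi/2))
im,c=grab("wrist"); cv2.imwrite("pics/w2.png",im[:,:,::-1]); np.save("w2.npy",c,allow_pickle=True); rails(im,c)
print(manip.current_clock(),manip.current_tool_pos(),W(20,0))
E
```

```text
140 [(array([276., 183.]), array([ 6., 38.]), array([-26. ,  -2.4]))]
125 [(array([276. , 183.2]), array([ 8. , 40.2]), array([-26.3,  -2.4])), (array([277., 126.]), array([ 6., 40.]), array([34.3, -3.2]))]
110 [(array([276.5, 125.3]), array([10.7, 43.2]), array([35. , -2.6])), (array([318.4, 131.9]), array([ 7.3, 26.3]), array([ 28.4, -46.3])), (array([149.8,  92.1]), array([ 3.9, 26.9]), array([ 67.5, 125.6]))]
140 [(array([337.5, 266.5]), array([ 8.6, 33.1]), array([124.9,  73.7])), (array([271.5, 190.5]), array([ 7., 39.]), array([34.2, -2.7]))]
125 [(array([337.6, 266. ]), array([ 9.3, 33.6]), array([124.3,  73.8])), (array([271.5, 190.5]), array([ 9., 41.]), array([34.2, -2.7])), (array([272., 134.]), array([ 8., 42.]), array([-26.3,  -2.1]))]
110 [(array([337.8, 265.4]), array([10.1, 35.5]), array([123.4,  74. ])), (array([380.9, 240. ]), array([ 8.2, 30.6]), array([ 92. , 121.4]))]
5.425 [ 0.5700125  -0.0073665   0.24998349] [ 0.57004354 -0.0073702 ]
```

View pics/w2.png

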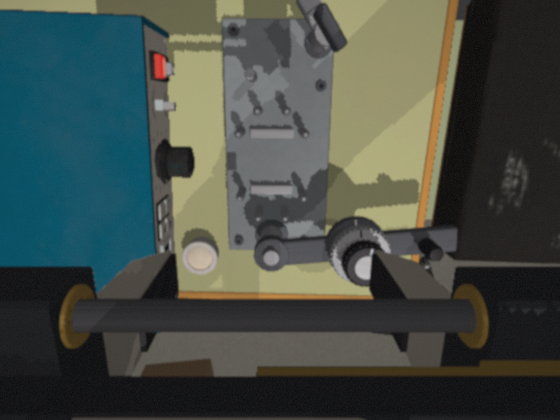

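```bash
cat >> h.py <<'E'
o=o+Rj@np.array([4.0,-2.5])/1000
def best(p,yaw):
    r=[]
    for k in(-1,0,1):
        q=manip.solve_ik(p,down(yaw+k*np.pi))
        if q is not None: r.append((abs(q[6]),yaw+k*np.pi))
    return min(r)[1]
def st(s=""): print(s,"t%.1f"%manip.current_clock(),manip.current_tool_pos().round(4),"gap%.4f"%manip.current_finger_gap(),"F",np.round(manip.current_force(),1),"gf%.1f"%manip.current_gripper_force())
def find(g):
    im,c=grab("wrist")
    b=[x for x in blanks(im,c,.006,1500) if 80<x[2]<100 and 42<x[3]<58]; print(b)
    b=[x for x in b if np.linalg.norm(x[0]-g)<.06]
    return (b[0],im) if b else (None,im)
def pick(g,yaw,grip=30):
    y=best([*g,.16],yaw-np.pi/2); manip.move_pose([*g,.16],down(y))
    b,im=find(g)
    if b is None: cv2.imwrite("pics/pk.png",im[:,:,::-1]); raise SystemExit("not seen")
    dy=(b[1]-yaw+np.pi/2)%np.pi-np.pi/2; y+=dy; g=b[0]
    manip.move_pose([*g,.09],down(y)); b2,_=find(g)
    if b2 is not None: g=(b2[0]) 
    manip.servo_line([*g,.03],down(y)); manip.servo_line([*g,.002],down(y),vel=.05); st("down")
    effector.close(grip); st("closed"); manip.servo_line([*g,.12],vel=.15); st("lifted")
E
python3 - <<'E'
from h import *
pick(np.array([.4415,-.2277]),1.137)
im,c=grab("wrist"); cv2.imwrite("pics/held.png",im[:,:,::-1])
E
```

```text
[(array([ 0.4424, -0.2278]), 1.138, 88, 49)]
[(array([ 0.4424, -0.2278]), 1.138, 88, 49)]
down t9.1 [ 0.4422 -0.2278  0.0018] gap0.0918 F [0.7 0.7 0. ] gf0.0
closed t9.8 [ 0.4424 -0.2278  0.002 ] gap0.0490 F [0.2 0.1 0.6] gf30.0
lifted t10.7 [ 0.4416 -0.2274  0.1192] gap0.0487 F [ 0.5 -0.3 -3.7] gf30.0
```

View pics/held.png

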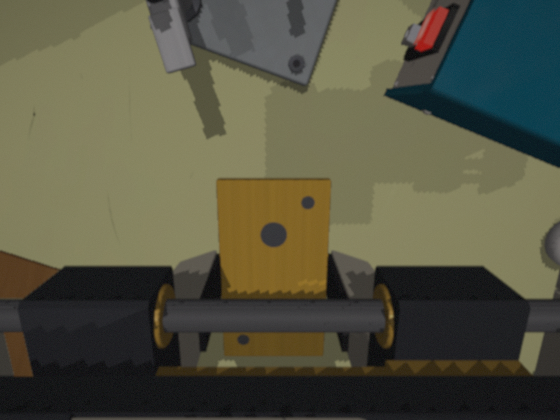

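```bash
cat >> h.py <<'E'
def place(n):
    p=W(0,0); y=best([*p,.13],th+np.pi/2); zt=.022+.006*n
    # choose the half turn nearest the present one
    manip.move_pose([*p,.14],down(y)); st("over")
    manip.servo_line([*p,.07+.006*n],vel=.15); st("above dowels")
    manip.servo_line([*p,zt+.004],vel=.05); st("in")
    manip.servo_line([*p,zt+.0005],vel=.03); st("at floor")
def release():
    effector.open_jaws(); st("open"); manip.servo_line([*W(0,0),.14],vel=.2)
E
python3 - <<'E'
from h import *
place(0)
E
```

```text
over t11.7 [ 0.5598 -0.0225  0.1392] gap0.0488 F [-0.3  0.5 -2.9] gf30.0
above dowels t12.4 [ 0.5611 -0.0219  0.0704] gap0.0492 F [-0.   0.3 -2.5] gf30.0
in t13.4 [ 0.5612 -0.0208  0.0262] gap0.0495 F [ 0.1  0.4 -2. ] gf30.0
at floor t13.7 [ 0.5607 -0.0207  0.0225] gap0.0493 F [-0.4 -0.6 -3.1] gf30.0
```

```bash
python3 - <<'E'
from h import *
release()
im,c=grab("wrist"); cv2.imwrite("pics/nest1.png",im[:,:,::-1])
b=blanks(im,c,.026,1500); print([(J(x[0]),x) for x in b])
pick(np.array([.5228,-.4385]),1.193)
E
```

```text
open t14.5 [ 0.5608 -0.0207  0.0225] gap0.0917 F [0.2 0.  0.4] gf0.0
[(array([[ 0.3, -0.4]]), (array([ 0.5614, -0.0208]), 0.813, 89, 49))]
[(array([ 0.5242, -0.4389]), 1.195, 89, 49)]
[(array([ 0.5242, -0.4389]), 1.194, 89, 49)]
down t18.6 [ 0.5241 -0.4389  0.0017] gap0.0915 F [-0.3 -0.2 -0.2] gf0.0
closed t19.3 [ 0.5242 -0.4389  0.002 ] gap0.0497 F [0.8 0.3 1.3] gf30.0
lifted t20.3 [ 0.5235 -0.4381  0.1188] gap0.0494 F [-0.3  0.7 -2.7] gf30.0
```

View pics/nest1.png

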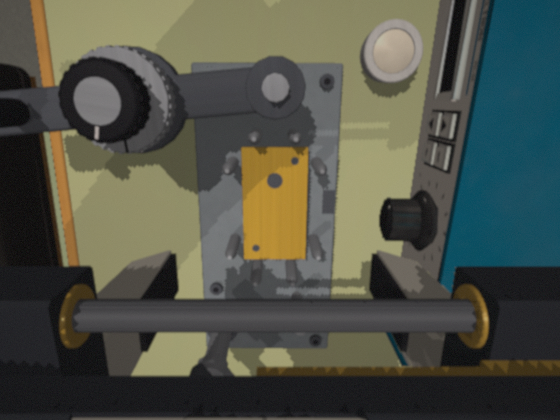

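```bash
python3 - <<'E'
from h import *
place(1); release()
im,c=grab("wrist"); cv2.imwrite("pics/nest2.png",im[:,:,::-1])
print([(J(x[0]),x) for x in blanks(im,c,.032,1500)])
# leaf: handle via w2
c2=np.load("w2.npy",allow_pickle=True).item(); print("handle w2",J(ray(c2,[[432,247]],.1)),"adj",J(ray(c2,[[364,265]],.116)))
im,c=grab("top"); cv2.imwrite("pics/top2.png",im[:,:,::-1]); print([x for x in blanks(im,c) if 80<x[2]<100])
E
```

```text
over t21.8 [ 0.561  -0.0223  0.1399] gap0.0490 F [ 1.1 -1.2 -2.1] gf30.0
above dowels t22.4 [ 0.5612 -0.0216  0.0762] gap0.0490 F [ 0.5  0.3 -1.6] gf30.0
in t23.4 [ 0.5612 -0.0207  0.0322] gap0.0489 F [ 0.6 -0.1 -1.1] gf30.0
at floor t23.7 [ 0.5608 -0.0207  0.0284] gap0.0490 F [-0.1  0.5 -2.6] gf30.0
open t24.6 [ 0.5609 -0.0207  0.0285] gap0.0918 F [ 0.5 -0.3 -0.2] gf0.0
[(array([[ 0. , -0.4]]), (array([ 0.5612, -0.021 ]), 0.813, 90, 49))]
handle w2 [[ 63.9 145.6]] adj [[74.2 80.9]]
[(array([ 0.5627, -0.0199]), 0.823, 85, 49)]
```

```bash
python3 - <<'E'
from h import *
c1=np.load("w1.npy",allow_pickle=True).item();c2=np.load("w2.npy",allow_pickle=True).item();ct=viewer.get_calibration("top")
print("box corner",tri(c2,(143,18),ct,(278,211)))
print("box top edge pts if z=.1/.13/.16",[J(ray(c2,[[143,18],[150,180]],z)).tolist() for z in(.1,.13,.16)])
print("face foot w1/w2",J(ray(c1,[[365,250]],0)),J(ray(c2,[[172,230],[172,100]],0)))
print("fin ends w2",J(ray(c2,[[312,5],[338,47]],.101)), "fin w1",J(ray(c1,[[218,275],[250,315]],.101)))
print("fin top0",J(ray(ct,np.array([[372,342],[420,354]])/3+[90,140],.101)))
q=manip.current_q();p=manip.current_tool_pos();yaw=np.arctan2(*R.from_quat(manip.current_tcp_rot()).as_matrix()[[1,0],1]);
q2=manip.solve_ik(p,down(yaw+.2)); print(np.round(q2-q,3),np.round(q,2),yaw-th)
im=cv2.imread("pics/w2.png")[0:70,270:370]; cv2.imwrite("pics/fin.png",cv2.resize(im,(600,420),interpolation=cv2.INTER_CUBIC))
E
```

```text
box corner (array([-129.1, -103.7]), 75, np.float64(3.3))
box top edge pts if z=.1/.13/.16 [[[-123.4, -97.2], [2.0, -104.0]], [[-117.4, -87.5], [-4.2, -93.6]], [[-111.3, -77.8], [-10.4, -83.3]]]
face foot w1/w2 [[-116.5 -107.7]] [[  82.9 -118.4]
 [ -64.5 -106.6]]
fin ends w2 [[-131.9   31. ]
 [-102.9   52. ]] fin w1 [[ -99.5   54.1]
 [-141.6   25.1]]
fin top0 [[-105.    54.7]
 [-133.6   37.5]]
[ 0.035 -0.006 -0.045  0.002  0.025 -0.006  0.178] [-0.28  0.43  0.33  1.88 -0.18  0.87 -0.61] -1.5707066121441273
```

View pics/fin.png

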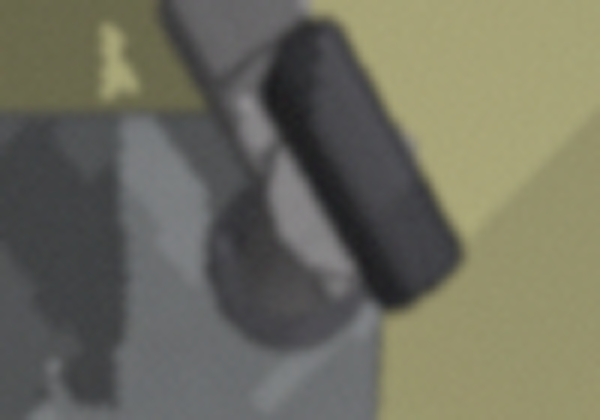

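```bash
cat >> h.py <<'E'
def hp(a,z,r=151): return [*W(85-r*np.cos(a),r*np.sin(a)),z]
def hy(a): return down(th+np.arctan2(np.cos(a),np.sin(a))-np.pi)
E
python3 - <<'E'
from h import *
a=1.45
manip.move_pose(hp(a,.19),hy(a)); st()
im,c=grab("wrist"); cv2.imwrite("pics/hd.png",im[:,:,::-1]); np.save("hd.npy",c,allow_pickle=True)
print(proj(c,[hp(a,.103)]),manip.current_q().round(2))
E
```

```text
t26.9 [0.4978 0.1304 0.1897] gap0.0918 F [-0.4  0.   0.1] gf0.0
[[272.01563882 218.04248347]] [-0.84  0.32  0.64  1.95 -0.23  0.94 -2.3 ]
```

View pics/hd.png

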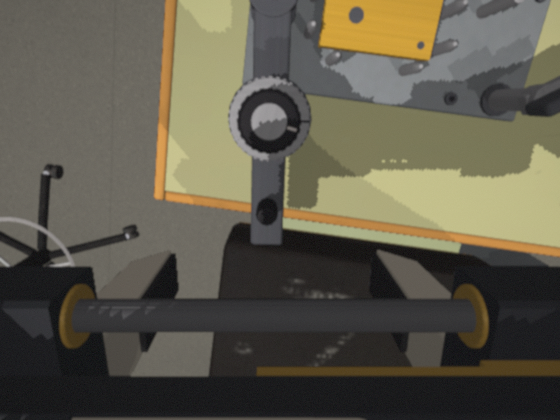

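```bash
python3 - <<'E'
from h import *
c=np.load("hd.npy",allow_pickle=True).item()
h=J(ray(c,[[266,212]],.103))[0]; a=np.arctan2(h[1],85-h[0]); print(h,a,np.hypot(h[1],85-h[0]))
manip.servo_line(hp(a,.15),hy(a)); manip.servo_line(hp(a,.077),vel=.08); st("down")
effector.close(15); st("closed")
n=10
for i in range(1,n+1):
    b=a*(1-i/n)
    manip.servo_line(hp(b,.077),hy(b),vel=.08)
    if i%3==0 or i>8: st(i)
E
```

```text
[ 71.5 146. ] 1.4785927544973954 146.62281541424582
down t28.4 [0.5009 0.1343 0.0774] gap0.0921 F [ 0.  -0.1 -0.3] gf0.0
closed t29.5 [0.5005 0.1343 0.077 ] gap0.0154 F [-0.2 -0.3 -1.3] gf15.0
3 t30.8 [0.4721 0.0748 0.077 ] gap0.0157 F [-1.3 -0.3  1. ] gf15.0
6 t32.1 [0.4718 0.0083 0.0769] gap0.0151 F [-2.9 -0.9  1.5] gf15.0
9 t33.4 [ 0.5002 -0.0519  0.0769] gap0.0154 F [-1.8 -2.8  2.3] gf15.0
10 t33.8 [ 0.515  -0.0682  0.0769] gap0.0154 F [-3.5 -2.1  2. ] gf15.0
```

```bash
python3 - <<'E'
from h import *
for b in(-.01,-.02,-.03,-.04):
    manip.servo_line(hp(b,.077),hy(b),vel=.02); manip.sleep(.2); st(b)
    f=manip.current_force(); t=(Rj.T@f[:2]); print("jig force",t.round(1),J(manip.current_tool_pos()))
    if abs(t[1])>12: break
E
```

```text
-0.01 t34.2 [ 0.515  -0.0683  0.0769] gap0.0155 F [-6.   0.   5.7] gf15.0
jig force [-4.1  4.4] [[-66.1   0.6]]
-0.02 t34.7 [ 0.5151 -0.0683  0.0768] gap0.0154 F [-9.3  2.   9.5] gf15.0
jig force [-4.9  8.1] [[-66.    0.6]]
-0.03 t35.1 [ 0.5151 -0.0682  0.0767] gap0.0154 F [-11.7   4.1  10.6] gf15.0
jig force [-5.1 11.3] [[-65.9   0.6]]
-0.04 t35.6 [ 0.5152 -0.0682  0.0766] gap0.0153 F [-14.3   6.   15.4] gf15.0
jig force [-5.5 14.5] [[-65.9   0.6]]
```

```bash
python3 - <<'E'
from h import *
manip.servo_line(hp(0,.077),hy(0),vel=.02); effector.open_jaws(); st("open")
manip.servo_line(hp(0,.16),vel=.2)
manip.move_pose([*W(-118,46),.2],down(th-.96))
im,c=grab("wrist"); cv2.imwrite("pics/fin2.png",im[:,:,::-1]); np.save("fin2.npy",c,allow_pickle=True)
print(proj(c,[[*W(-118,46),.101],[*W(-66,0),.103]]).round(),manip.current_q().round(2))
st()
E
```

```text
open t37.3 [ 0.5155 -0.0687  0.077 ] gap0.0919 F [-0.2 -0.2  0.2] gf0.0
[[274. 212.]
 [368. 190.]] [-0.04  0.15  0.15  2.07 -0.03  0.92 -0.01]
 t38.5 [ 0.4464 -0.0746  0.199 ] gap0.0917 F [ 0.4 -0.3  0.4] gf0.0
```

View pics/fin2.png

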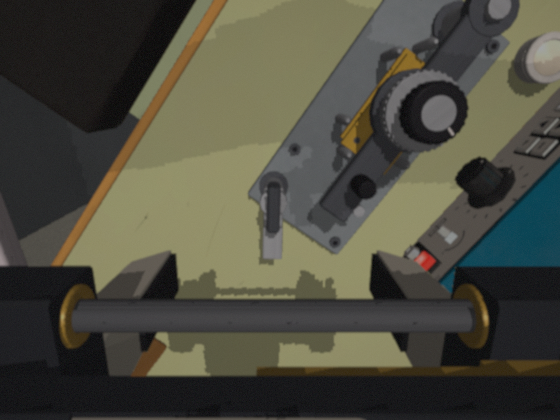

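```bash
cat >> h.py <<'E'
def fp(phi,z,s=-7): return [*W(-118+s*np.cos(phi),46+s*np.sin(phi)),z]
def fy(phi): return down(th+phi-np.pi/2)
E
python3 - <<'E'
from h import *
p0=np.radians(35)
manip.servo_line(fp(p0,.13),fy(p0)); manip.servo_line(fp(p0,.080),vel=.06); st("down")
effector.close(20); st("closed"); print(manip.current_wrist_torque().round(2))
for d in(.2,.4,.6,.8,1.0,1.2,1.35,1.45,1.5,1.55):
    manip.servo_line(fp(p0+d,.080),fy(p0+d),vel=.03); 
    print(d,manip.current_wrist_torque().round(2),manip.current_force().round(1))
st()
E
```

```text
down t40.1 [ 0.4456 -0.0818  0.0802] gap0.0916 F [0.7 1.  0.2] gf0.0
closed t41.4 [ 0.4447 -0.0818  0.0799] gap0.0101 F [-1.7 -1.2  2.9] gf20.0
[-0.09  0.61  0.04]
0.2 [-0.02  0.61  0.09] [-1.6  1.   3. ]
0.4 [-0.05  0.63  0.12] [-2.1 -0.1  2.4]
0.6 [0.02 0.52 0.1 ] [-2.7 -0.4  1.7]
0.8 [0.16 0.44 0.08] [-1.5  1.2  0.8]
1.0 [0.35 0.24 0.06] [-1.3  1.  -0.7]
1.2 [0.71 0.08 0.03] [-1.   2.5 -0.5]
1.35 [ 0.9  -0.02  0.05] [-0.6  3.5 -2.6]
1.45 [ 1.12 -0.15  0.  ] [ 0.4  5.6 -2.7]
1.5 [ 1.13 -0.21 -0.5 ] [ 1.1  5.3 -3. ]
1.55 [ 0.9  -0.42 -0.43] [ 1.5  4.6 -3.5]
 t44.5 [ 0.4535 -0.0761  0.08  ] gap0.0107 F [ 1.5  4.6 -3.5] gf21.3
```

```bash
python3 - <<'E'
from h import *
p=np.radians(35)+1.48
manip.servo_line(fp(p,.080),fy(p),vel=.03); print(manip.current_wrist_torque().round(2))
effector.open_jaws(); st("open"); manip.servo_line(fp(p,.20),vel=.2)
manip.move_pose([*W(-50,0),.26],down(th-np.pi/2))
im,c=grab("wrist"); cv2.imwrite("pics/shut.png",im[:,:,::-1]); np.save("shut.npy",c,allow_pickle=True)
print(proj(c,[[*W(-118,46),.101],[*W(0,0),.116]]).round(),manip.current_q().round(2)); st()
E
```

```text
[ 1.05 -0.44 -0.14]
open t46.1 [ 0.4532 -0.0765  0.08  ] gap0.0915 F [0.2 0.3 0.4] gf0.0
[[225. 262.]
 [273. 136.]] [ 0.06  0.22 -0.    1.83  0.    1.09 -0.7 ]
 t48.7 [ 0.5262 -0.0571  0.2595] gap0.0916 F [ 0.   0.2 -0.5] gf0.0
```

View pics/shut.png

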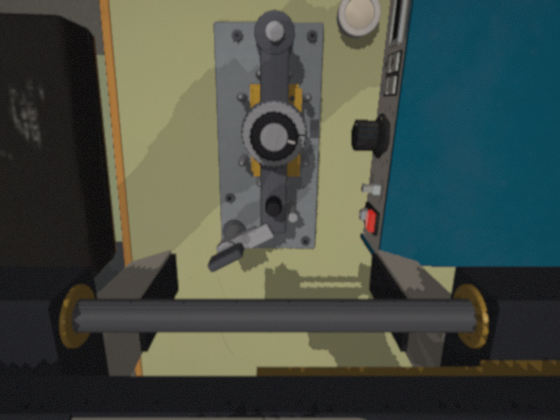

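```bash
cat >> h.py <<'E'
def turn(y0,y1,z,step=.2,lim=None,pos=None):
    p=[*(W(0,0) if pos is None else pos),z]
    n=int(np.ceil(abs(y1-y0)/step))
    for i in range(1,n+1):
        y=y0+(y1-y0)*i/n; manip.servo_line(p,down(th+y)); t=manip.current_wrist_torque()[2]
        print("%.2f tz%.3f"%(y,t),end=" | ")
        if lim and abs(t)>lim: break
    print(); st(); return y
def mark(im,c):
    ctr=proj(c,[[*W(0,0),.116]])[0]; g=cv2.cvtColor(im,cv2.COLOR_RGB2HSV)
    return ctr,g
E
python3 - <<'E'
from h import *
a=-2.27
manip.move_pose([*W(0,0),.18],down(th+a)); print(manip.current_q().round(2))
manip.servo_line([*W(0,0),.082],vel=.1); st("down")
effector.close(30); st("closed"); t0=manip.current_clock(); print(manip.current_wrist_torque().round(3))
y=turn(a,a+1.5,.082,.15,.6); print(manip.current_clock()-t0)
E
```

```text
[-0.06  0.36  0.06  1.84 -0.03  0.94 -1.44]
down t50.6 [ 0.5615 -0.0207  0.0827] gap0.0917 F [ 0.5  0.3 -0.3] gf0.0
closed t51.3 [ 0.5609 -0.0205  0.0821] gap0.0544 F [-0.2  1.1  0.9] gf30.0
[ 0.048  0.188 -0.062]
-2.12 tz0.146 | -1.97 tz0.113 | -1.82 tz0.136 | -1.67 tz0.139 | -1.52 tz0.111 | -1.37 tz0.139 | -1.22 tz0.171 | -1.07 tz0.136 | -0.92 tz0.086 | -0.77 tz0.007 | 
 t54.3 [ 0.5607 -0.0212  0.0818] gap0.0544 F [-2.4  2.4  3.4] gf30.0
3.0
```

```bash
python3 - <<'E'
from h import *
manip.sleep(.3); print(manip.current_wrist_torque().round(3))
M=R.from_quat(manip.current_tcp_rot()).as_matrix(); print("actual yaw",np.arctan2(M[1,1],M[0,1])-th)
y=turn(-.77,-.62,.082,.05,.6); manip.sleep(.3)
M=R.from_quat(manip.current_tcp_rot()).as_matrix(); print("actual yaw",np.arctan2(M[1,1],M[0,1])-th, manip.current_wrist_torque().round(3))
E
```

```text
[ 0.179  0.453 -0.267]
actual yaw -0.7721330944920353
-0.73 tz-0.668 | 
 t54.8 [ 0.5607 -0.0212  0.0818] gap0.0541 F [-1.7  0.2  1.8] gf30.0
actual yaw -0.733517537124464 [-0.113  0.285 -0.798]
```

```bash
cat >> h.py <<'E'
def mark(im,c):
    ctr=proj(c,[[*W(0,0),.116]])[0]; v,u=np.mgrid[int(ctr[1])-45:int(ctr[1])+46,int(ctr[0])-45:int(ctr[0])+46]
    g=cv2.cvtColor(im,cv2.COLOR_RGB2HSV)[v,u]; p=J(ray(c,np.c_[u.ravel(),v.ravel()],.116))
    val=g[...,2].ravel().astype(float)
    # disc centre from bright cap
    k=(val>120)&(g[...,1].ravel()<60)&(np.hypot(*p.T)<12); cc=p[k].mean(0)
    q=p-cc; r=np.hypot(*q.T); s=(r>12.5)&(r<18)
    w=np.clip(val[s]-110,0,None); an=np.arctan2(q[s,1],q[s,0])
    z=(w*np.exp(1j*an)).sum(); return cc.round(1),round(float(np.angle(z)),3),round(float(abs(z)/max(w.sum(),1)),2),int((w>0).sum())
E
python3 - <<'E'
from h import *
c=np.load("shut.npy",allow_pickle=True).item(); im=cv2.imread("pics/shut.png")[:,:,::-1].copy(); print(mark(im,c))
p=proj(c,[[*W(0,0),.116]])[0]; u,v=p.astype(int); cv2.imwrite("pics/z.png",cv2.resize(im[v-40:v+40,u-40:u+40,::-1],(560,560),interpolation=cv2.INTER_CUBIC))
manip.servo_line([*W(0,0),.082],down(th-.79)); print(manip.current_wrist_torque().round(3)); effector.open_jaws(); st()
manip.servo_line([*W(0,0),.17],vel=.2); manip.move_pose([*W(-50,0),.2],down(th-np.pi/2))
im,c=grab("wrist"); cv2.imwrite("pics/m0.png",im[:,:,::-1]); np.save("m0.npy",c,allow_pickle=True); print(mark(im,c),proj(c,[[*W(0,0),.116]])[0]); st()
E
```

```text
(array([-0.1,  1.2]), -1.84, 1.0, 15)
[-0.406  0.328 -0.113]
 t56.2 [ 0.5609 -0.0207  0.082 ] gap0.0919 F [-0.6  0.3  0.6] gf0.0
(array([1.2, 5.9]), 0.493, 0.06, 417) [274.39774458 144.62095513]
 t57.5 [ 0.526  -0.0563  0.1987] gap0.0917 F [-0.4 -0.3  0.4] gf0.0
```

View pics/m0.png

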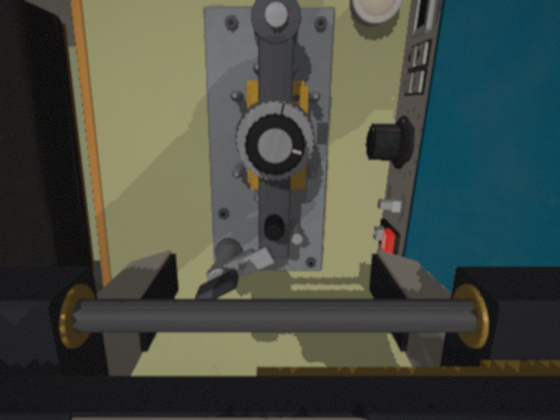

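```bash
cat >> h.py <<'E'
def mark(im,c):
    ctr=proj(c,[[*W(0,0),.116]])[0]; v,u=np.mgrid[int(ctr[1])-45:int(ctr[1])+46,int(ctr[0])-45:int(ctr[0])+46]
    val=im[v,u].min(-1).ravel().astype(float); p=J(ray(c,np.c_[u.ravel(),v.ravel()],.116))
    k=(val>120)&(np.hypot(*p.T)<10); cc=p[k].mean(0); q=p-cc; r=np.hypot(*q.T); s=(r>13.5)&(r<18)
    w=np.clip(val[s]-130,0,None); z=(w*np.exp(1j*np.arctan2(q[s,1],q[s,0]))).sum()
    return cc.round(1),round(float(np.angle(z)),3),round(float(abs(z)/max(w.sum(),1)),2),int((w>0).sum())
def look(n):
    manip.move_pose([*W(-50,0),.2],down(th-np.pi/2)); im,c=grab("wrist"); cv2.imwrite(f"pics/{n}.png",im[:,:,::-1]); m=mark(im,c); print(n,m); return m[1]
E
python3 - <<'E'
from h import *
for n in("shut","m0"): print(mark(cv2.imread(f"pics/{n}.png")[:,:,::-1].copy(),np.load(n+".npy",allow_pickle=True).item()))
E
```

```text
(array([1. , 4.6]), 0.0, 0.0, 0)
(array([1., 8.]), 0.0, 0.0, 0)
```

```bash
python3 - <<'E'
import cv2
im=cv2.imread("pics/m0.png")[:,:,::-1].min(-1)
for r in range(116,182,3): print(r,im[r,240:312:3])
E
```

```text
116 [ 92  61 109 119 119 115 115  85  76  23  28  27  25  28  24  65  91 112
 117 117 117 103  79  56]
119 [ 74 100 115 120 117 111  74  27  30  32  35  34  32  31  28  28  22  47
 110 116 115 118 102  58]
122 [ 74 114 116 119 107  44  28  30  34  29  26  24  28  28  29  30  26  22
  42 104 116 118 114  88]
125 [101 114 115 118  55  29  33  29  32  30  29  28  29  32  30  32  30  29
  25  54 117 116 116 100]
128 [111 113 117  71  23  31  32  31  31  33  57  73  73  62  34  27  29  28
  32  30  67 115 116 109]
131 [117 113 111  25  32  28  33  28  60 107 118 117 117 117 103  61  28  31
  30  27  26 108 113 116]
134 [114 116  85  28  32  32  25  58 118 119 116 116 115 116 113 112  59  25
  31  27  26  85 116 116]
137 [112 112  41  26  26  27  36 111 121 117 116 116 117 117 111 115 110  37
  25  30  26  38 113 116]
140 [113 114  53  29  28  26  69 120 119 116 116 116 116 115 114 115 117  74
  28  29  25  25  93 113]
143 [113 105  28  31  31  28  84 122 120 117 116 117 117 113 114 116 118  90
  25  28  29  28  71 113]
146 [115 109  28  26  31  30  93 121 116 117 117 117 116 114 115 116 1
[... 415 characters left out ...]
 25
  25  24  27  69  66  75]
161 [ 90  98 112  81  30  26  27  25  31  68  99 108 109 102  67  32  25  26
  26  17  48  69  68  57]
164 [ 76  85 110 114  71  23  27  32  26  23  27  31  35  30  26  28  28  28
  21  43  68  68  55  55]
167 [ 72  60  92 112 109  53  22  20  29  30  29  25  21  31  28  28  26  23
  43  66  68  59  49  53]
170 [ 68  53  85  83 108 110  55  20  18  27  27  27  24  21  24  24  28  52
  68  68  42  30  47  52]
173 [ 61  57  61  44  61 105 104  67  55  32  36  23  20  27  29  58  66  67
  61  53  27  32  48  49]
176 [60 56 59 45 44 48 74 84 78 67 68 62 63 67 67 68 57 54 32 31 27 25 55 49]
179 [92 58 56 41 43 42 42 44 55 69 53 61 51 62 50 52 41 30 27 26 27 25 56 66]
```

```bash
cat >> h.py <<'E'
def mark(im,c):
    v,u=np.mgrid[:420,:560]; g=im.min(-1).astype(float); q=proj(c,[[*W(0,0),.116],[*W(10,0),.116]]); ctr=q[0]; s=np.linalg.norm(q[1]-q[0])/10
    for _ in range(4):
        k=(np.hypot(u-ctr[0],v-ctr[1])<13*s)&(g>85); ctr=np.array([u[k].mean(),v[k].mean()])
    r=np.hypot(u-ctr[0],v-ctr[1])/s; k=(r>13)&(r<17)&(g>65); p=J(ray(c,np.c_[u[k],v[k]],.116))-J(ray(c,[ctr],.116)); z=np.exp(1j*np.arctan2(p[:,1],p[:,0])).mean()
    return ctr.round(1),round(float(np.angle(z)),3),round(float(abs(z)),2),int(k.sum())
E
python3 - <<'E'
from h import *
for n in("shut","m0"): print(mark(cv2.imread(f"pics/{n}.png")[:,:,::-1].copy(),np.load(n+".npy",allow_pickle=True).item()))
E
```

```text
(array([273.6, 136.8]), -1.846, 1.0, 21)
(array([274.8, 145.3]), -1.837, 1.0, 29)
```

```bash
python3 - <<'E'
from h import *
manip.move_pose([*W(0,0),.17],down(th-1.57)); manip.servo_line([*W(0,0),.105],vel=.1)
effector.close(8); st("closed"); print(manip.current_wrist_torque().round(3))
for y in np.arange(-1.52,-1.12,.05):
    manip.servo_line([*W(0,0),.105],down(th+y)); manip.sleep(.15); t=manip.current_wrist_torque()[2]; print("%.2f %.3f"%(y,t),end=" | ")
    if t<-.12: break
effector.open_jaws(); manip.servo_line([*W(0,0),.17],vel=.2); look("m1"); st()
E
```

```text
closed t59.5 [ 0.5607 -0.0205  0.105 ] gap0.0394 F [-0.3  0.4  1.4] gf8.0
[0.036 0.367 0.016]
-1.52 0.016 | -1.47 0.042 | -1.42 0.040 | -1.37 0.009 | -1.32 0.024 | -1.27 -0.195 | m1 (array([272.8, 142.9]), -1.579, 1.0, 30)
 t63.7 [ 0.5258 -0.0571  0.1992] gap0.0918 F [0.2 0.5 0.2] gf0.0
```

```bash
cat >> h.py <<'E'
def wind(y0,d,grip=20):
    manip.move_pose([*W(0,0),.16],down(th+y0)); manip.servo_line([*W(0,0),.105],vel=.1); effector.close(grip); st("closed")
    turn(y0,y0-d,.105,.25); effector.open_jaws(); manip.servo_line([*W(0,0),.16],vel=.2)
E
python3 - <<'E'
from h import *
wind(1.2,3.08); m=look("m2"); print("turned",(-1.579-m)%(2*np.pi)); st()
E
```

```text
closed t67.4 [ 0.5608 -0.0205  0.105 ] gap0.0388 F [-0.6 -0.   1.1] gf20.0
0.96 tz0.011 | 0.73 tz-0.077 | 0.49 tz-0.088 | 0.25 tz-0.099 | 0.02 tz-0.072 | -0.22 tz-0.077 | -0.46 tz-0.021 | -0.70 tz-0.020 | -0.93 tz-0.097 | -1.17 tz-0.094 | -1.41 tz-0.073 | -1.64 tz-0.043 | -1.88 tz-0.034 | 
 t72.4 [ 0.5607 -0.0206  0.1049] gap0.0388 F [-4.1  1.8  2.7] gf20.0
m2 (array([272.8, 144.6]), 1.631, 1.0, 29)
turned 3.0731853071795863
 t74.3 [ 0.5261 -0.0566  0.1991] gap0.0920 F [-0.8 -0.3 -0.4] gf0.0
```

```bash
python3 - <<'E'
from h import *
wind(1.2,6.167-3.073); m=look("m3"); print("total",3.073+(1.631-m)%(2*np.pi)); st()
E
```

```text
closed t78.0 [ 0.5607 -0.0205  0.105 ] gap0.0390 F [0.1 0.1 1.1] gf20.0
0.96 tz-0.051 | 0.72 tz-0.082 | 0.49 tz-0.111 | 0.25 tz-0.068 | 0.01 tz-0.019 | -0.23 tz-0.018 | -0.47 tz-0.084 | -0.70 tz-0.101 | -0.94 tz-0.133 | -1.18 tz-0.025 | -1.42 tz-0.006 | -1.66 tz-0.075 | -1.89 tz0.003 | 
 t83.1 [ 0.5607 -0.0206  0.105 ] gap0.0390 F [-4.2  2.1  5.5] gf20.0
m3 (array([273.2, 144.5]), -1.461, 1.0, 29)
total 6.165
 t85.0 [ 0.5261 -0.0565  0.1991] gap0.0918 F [-0.6  0.4 -1.1] gf0.0
```

```bash
python3 - <<'E'
from h import *
a=-.83
manip.move_pose([*W(0,0),.17],down(th+a)); manip.servo_line([*W(0,0),.082],vel=.1); effector.close(30); st("closed")
turn(a,a-1.3,.082,.15)
for y in np.arange(a-1.35,a-1.62,-.04):
    manip.servo_line([*W(0,0),.082],down(th+y)); manip.sleep(.2); t=manip.current_wrist_torque()[2]; print("%.2f %.3f"%(y,t),end=" | ")
    if t>.6: break
st()
E
```

```text
closed t87.3 [ 0.5607 -0.0207  0.0821] gap0.0542 F [-0.6  0.   1.8] gf30.0
-0.97 tz-0.154 | -1.12 tz-0.106 | -1.26 tz-0.234 | -1.41 tz-0.172 | -1.55 tz-0.079 | -1.70 tz-0.143 | -1.84 tz-0.089 | -1.99 tz-0.071 | -2.13 tz-0.145 | 
 t90.0 [ 0.5605 -0.0206  0.082 ] gap0.0543 F [-3.3  0.6  6.5] gf30.0
-2.18 -0.182 | -2.22 0.538 | -2.26 0.862 |  t91.3 [ 0.5605 -0.0198  0.082 ] gap0.0543 F [-3.4  2.1  5.8] gf30.0
```

```bash
python3 - <<'E'
from h import *
manip.servo_line([*W(0,0),.082],down(th-2.23)); print(manip.current_wrist_torque().round(2)); effector.open_jaws(); manip.servo_line([*W(0,0),.17],vel=.2)
look("m4"); st()
im,c=grab("top"); print([x for x in blanks(im,c) if 80<x[2]<100])
E
```

```text
[0.32 0.92 0.13]
m4 (array([272.7, 145.1]), -1.469, 1.0, 29)
 t93.7 [ 0.5261 -0.0565  0.1987] gap0.0917 F [-1.4 -0.9  0.2] gf0.0
[]
```

View pics/m4.png

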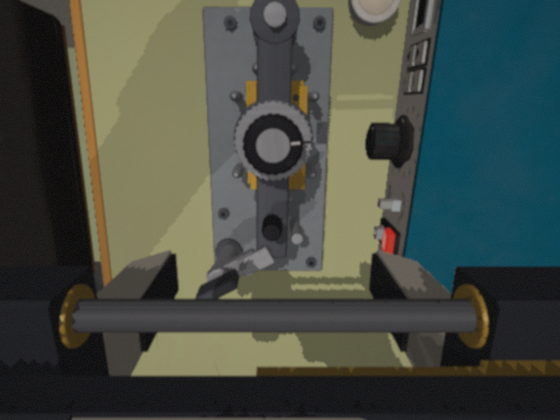

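```bash
python3 - <<'E'
from h import *
def rm(n,c):
    im=cv2.imread(f"pics/{n}.png").min(-1).astype(float)
    an=np.arange(-np.pi,np.pi,.03); r=np.arange(21.5,25.5,.5)
    P=np.array([[*W(k*np.cos(a),k*np.sin(a)),.094] for a in an for k in r]); q=proj(c,P)
    v=cv2.remap(im.astype(np.float32),q[:,0].astype(np.float32).reshape(len(an),-1),q[:,1].astype(np.float32).reshape(len(an),-1),1).mean(1)
    d=v-cv2.blur(v.reshape(-1,1),(1,15)).ravel(); i=np.argsort(d)[:5]; print(n,[(round(an[j],2),round(float(d[j]))) for j in i])
cm=viewer.get_calibration("wrist")
rm("shut",np.load("shut.npy",allow_pickle=True).item()); rm("m0",np.load("m0.npy",allow_pickle=True).item())
for n in("m3","m4"): rm(n,cm)
E
```

```text
shut [(np.float64(-1.61), -26), (np.float64(-1.58), -20), (np.float64(-1.64), -8), (np.float64(2.65), -7), (np.float64(2.62), -7)]
m0 [(np.float64(-0.23), -43), (np.float64(-0.2), -25), (np.float64(-0.26), -25), (np.float64(2.2), -8), (np.float64(2.17), -7)]
m3 [(np.float64(-0.2), -43), (np.float64(-0.17), -34), (np.float64(-0.23), -17), (np.float64(2.53), -13), (np.float64(2.5), -11)]
m4 [(np.float64(-1.58), -36), (np.float64(-1.55), -29), (np.float64(-1.61), -14), (np.float64(-2.06), -7), (np.float64(-3.11), -7)]
```

```bash
python3 - <<'E'
from h import *
print(manip.hand_in(), manip.current_clock())
E
```

```text
the job is handed in; nothing more can be done
the job is handed in; nothing more can be done
```

I completed the job in the order asked and handed it in. Both blanks found are in the nest, the leaf is shut and secured, and the lock ring is back at its stop. The adjuster is set for about 3 mm of foot travel: 6.17 rad clockwise from its zero stop, inferred from wheel rotation rather than read at the foot. I did not go near the tally counter or parts pot, but did not check their positions afterwards.

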